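# Hang the yellow parts tote on the bench hook

## Task

Clear the bench for the next coil: hang the empty yellow parts tote by its handle on the hook post, so that it hangs freely and level from about the middle of its handle. Leave the red and the blue tote standing where they are.

Things in the scene. Friction and masses are not known exactly. Their poses are not given: they have to be found in the camera images.
- tote_yellow: Yellow open tote, empty, 0.28-0.46 kg. Tray 70 (x) by 104 (y) by 40 mm high. End straps at y = +-50 mm carry a yellow handle board along y, mid-tray: 14 mm thick (x), 96 long (y), 95 (underside) to 135 mm (top) above the tote's underside; open below it, along x, down to the tray rim. Pinch it mid-length. Origin: centre of underside; z up; a half turn about z is the same.
- tote_red: The same tote in red, standing on the bench: leave it where it stands. Same sizes, origin and axes as the yellow one, 135 mm tall.
- tote_blue: The same tote in blue, standing on the bench: leave it where it stands. Same sizes, origin and axes as the yellow one, 135 mm tall.
- hook: Fixed dark steel post, 20 mm square, 185 high, on a 90 x 90 x 10 mm foot. A bright round arm 10 mm thick runs level from it along its own -x, arm top 170 mm above the bench, straight to 118 mm from the post axis, then turned up: tip 130 mm from the axis, 187 mm high. A tote hung 65 mm from the axis clears post and tip. Origin: centre of the foot's underside, on the bench; z up.

How it is judged:
By the outcome, as a careful person would: the job done as asked, in the order asked, and still so for the second after the job is handed in, with the robot touching nothing.
It also fails if it takes over 43 s, if anything falls off the work surface, if the arm or the gripper's body presses on something with over 40 N, if the wrist force passes 120 N, or if a joint passes its speed limit or range.

## Robot

A 7-joint arm with a two-finger parallel gripper is mounted at the origin on the work surface. World frame = base frame: x ahead of the robot, y to its left, z up, the work surface at z = 0. Lengths are in m, angles in rad, forces in N, time in s.
With the tool pointing down it reaches from about 0.425 to 1.025 m from the base axis. Payload 3.6 kg.
Tool frame: the origin (TCP) lies at the centre of the arm's flange, where the gripper is bolted on; the fingertips stand 173 mm ahead of it and the grasp point (between the pads) lies 155 mm ahead of it; z points along the fingers, y is the line along which they close (so a half turn about z gives the same grasp; the last joint's range is limited). The gripper opens to 85 mm and grips with 20 to 120 N. Pads are 22 mm wide; open, the fingers measure 114 mm over their backs; the gripper's body (76 mm by 85 mm) begins 54 mm behind the grasp point. The pads swing forward as they close: fully open they stand 13 mm farther back than shut.
Start: joints at [1.032, 0.591, 0.048, 1.609, -0.033, 0.943, -0.034], TCP at [0.312, -0.654, 0.405] pointing down, gripper open.
Joint ranges: [-2.69, 2.69], [-0.47, 2.24], [-1.27, 1.36], [0.19, 2.51], [-1.53, 4.68], [0.08, 2.07], [-3.09, 3.09]. Speed limits (rad/s): [2.57, 2.57, 3.14, 3.14, 3.14, 3.14, 3.14].

## Interface

Orientations are given as [roll, pitch, yaw] about the fixed x, y, z axes, in that order (R = Rz(yaw) Ry(pitch) Rx(roll)).
In Python, from rig import robot gives the robot as it stands.
- The arm moves only by the tool apply_moves, never from a script. Its argument "motion" is a list of rows, each a list of 7 numbers: the shift along the tool's x, y, z in mm, then the turn, a rotation vector about the tool's x, y, z in degrees, then the finger opening in mm, from 0 to 85.4. In form: [[tx, ty, tz, rx, ry, rz, hand], ...]. A call has 1 to 5 rows; each row shifts and turns the commanded pose from where the row before left it, along the tool's axes as they then stand; what a row does not reach is not made up. A row lasts 1/12 s, in which the tool goes at most 41.7 mm and 7.16 degrees, less where a joint would pass 70% of its speed; a pose out of reach is approached as far as the arm can. A call with a gripper value outside its range is refused whole. The fingers move at their own pace and stop on an object; "grip_force" is the grip in N (left out, the last holds). Time passes only in rows, so rows that do not move let the fingers close. It gives the time, the measured TCP pose, the force, the opening and the grip force at its end, in the units of the state.
- robot.state(): the state, without advancing time (a new reading comes with each control period).
- robot.camera(name): name is "side" or "top" or "wrist"; returns the picture (384x512x3 uint8, red, green, blue); there is no depth.
- robot.camera_model(name): a dict with "fx", "fy", "cx", "cy" (pixels), "k1" (the pictures are not rectified: a ray, as slopes to the right and down, at radius r is drawn at 1 + k1 r^2 times it, then the intrinsics apply), "rvec" (rotation vector, rad) and "tvec" (3), from world to camera coordinates, as OpenCV has them. Camera axes: x right, y down, z forward; pixel columns grow to the right and rows downward; lengths in m; the calibration is good to about 2 mm. A picture is of the moment at which its call begins: read the wrist's pose just before it. camera_model takes no time and is no camera call; for the wrist camera it gives the pose at the moment of the call.
- robot.sign_off(): hands the job in; it is judged then, once.
Trained networks look in the newest picture that a camera, given by its name, has taken for a name from the list of things; names that differ only in an ending like _2 or _b are one class to them, and where a whole thing is asked for, a point or a joint stands for the part that bears it (a point fixed in the world has none). Each returns a list of dicts, best first, with "p" (0 to 1); they miss things now and then, are a little off and sometimes report something else, mostly with a low value. They report only what shows in the picture. A call takes as long as a camera call.
- robot.regions_of(camera, label): "pixels" (384x512 bool, what is visible of it) and "bbox" ([centre column, centre row, width, height] in pixels, round what is visible of it).
The state is a dict: "clock": time; "joints": joint angles; "qvel": joint speeds; "effort": joint torques, N m; "ee_pos": TCP position; "eef_rot": TCP orientation; "contact_force": force on the tool from outside, world axes, zero at the start; "moment": the same for the moment, N m; "grip_width": finger opening in m; "grip_force": force on a finger pad.
Only numpy, scipy, OpenCV 4.12 (cv2) and the standard library are available. Lean on these libraries where they do the work, as an engineer would, in place of code of your own. Each camera call takes 0.05 s, during which the arm holds its last target. There are 200 camera calls.

## Working session

There is one attempt and no reset: what is moved stays moved. The work goes in short steps, Python scripts to look and compute and a tool call to move; the robot and the scene stay as the last step left them, time stands still between calls to the robot, and variables do not carry over. Pictures are saved under pics/ and viewed, at most 10 in all, crops included, and the job is handed in when it is done.

Besides the shell and the picture viewer there is one more tool, called as name(argument=value, ...), one argument or row to a line, values as JSON. apply_moves: Moves the arm, as the interface text tells. Its arguments: {"type":"object","properties":{"motion":{"type":"array","items":{"type":"array","items":{"type":"number"}}},"grip_force":{"type":"number"}},"required":["motion"]}

```bash
mkdir -p pics
cat > h.py <<'E'
import numpy as np, cv2
from rig import robot
def cam(n):
    m=robot.camera_model(n);K=np.array([[m['fx'],0,m['cx']],[0,m['fy'],m['cy']],[0,0,1]]);R=cv2.Rodrigues(np.array(m['rvec'],float))[0]
    return m,K,R,np.array(m['tvec'],float).ravel()
def proj(n,P,c=None):
    m,K,R,t=c or cam(n);p=np.atleast_2d(P)@R.T+t;s=p[:,:2]/p[:,2:];r2=(s**2).sum(1,keepdims=True)
    s=s*(1+m['k1']*r2);return np.c_[s[:,0]*m['fx']+m['cx'],s[:,1]*m['fy']+m['cy']]
def back(n,uv,z,c=None):
    m,K,R,t=c or cam(n);uv=np.atleast_2d(np.array(uv,float))
    s=cv2.undistortPoints(uv[:,None],K,np.array([m['k1'],0,0,0,0.]))[:,0]
    # model draws s*(1+k1 r^2): same as cv2 k1
    d=np.c_[s,np.ones(len(s))]@R;o=-R.T@t
    return o+d*((z-o[2])/d[:,2])[:,None]
E
python3 - <<'E'
from h import *
print(robot.state())
ims=[]
for n in('side','top'):
    im=robot.camera(n);ims.append(im);m,K,R,t=cam(n);print(n,'pos',-R.T@t,'fwd',R[2])
    for l in('tote_yellow','tote_red','tote_blue','hook'):
        for d in robot.regions_of(n,l)[:2]:
            print(n,l,d['p'],d['bbox'],d['pixels'].sum());
cv2.imwrite('pics/side.png',ims[0][...,::-1]);cv2.imwrite('pics/top.png',ims[1][...,::-1])
E
```

```text
{'clock': 0.0, 'joints': array([ 1.03247515,  0.59213854,  0.04833507,  1.60983262, -0.03332803,
        0.94267634, -0.03373158]), 'qvel': array([-2.87563463e-04, -4.71846501e-07,  8.18435811e-04,  5.08822391e-04,
        8.87151517e-04, -1.05287542e-04,  1.79535655e-04]), 'effort': array([ 8.44728618e-06, -5.48680723e+01,  1.54659223e+00, -1.98119867e+01,
        9.42358864e-03,  8.69146170e-03,  6.59434875e-06]), 'ee_pos': array([ 0.31178926, -0.65404978,  0.40352354]), 'eef_rot': array([-3.13934731e+00,  1.25151435e-04,  4.44824255e-01]), 'contact_force': array([ 0.55411494,  0.13468943, -0.12981082]), 'moment': array([-0.00855729,  0.01655225,  0.01711419]), 'grip_force': 0.0, 'grip_width': 0.08526878906798815}
side pos [0.33636777 0.59703111 0.62989533] fwd [ 0.29348944 -0.68656374 -0.66520236]
side tote_yellow 0.59 [280.6, 230.1, 37.0, 86.6] 1894
side tote_red 0.9 [247.9, 305.4, 57.5, 93.7] 2861
side tote_blue 0.83 [187.1, 240.9, 63.0, 84.9] 3025
side hook 0.94 [280.1, 111.5, 65.4, 67.8] 915
top pos [0.50661483 0.0228049  1.11287013] fwd [ 0.07225208  0.00831222 -0.99735177]
top tote_yellow 0.33 [174.6, 160.7, 61.2, 42.8] 1400
top tote_red 0.83 [139.7, 234.6, 60.5, 36.2] 1494
top tote_blue 0.82 [175.0, 160.3, 62.8, 42.4] 1435
```

View pics/side.png

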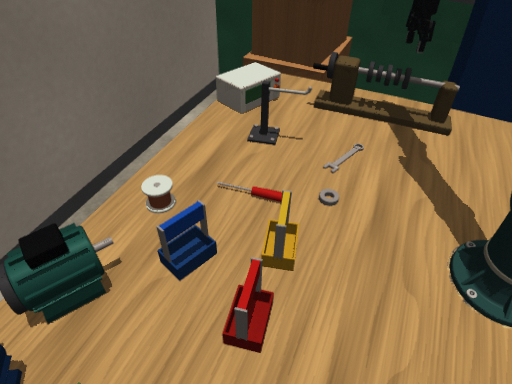

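View pics/top.png

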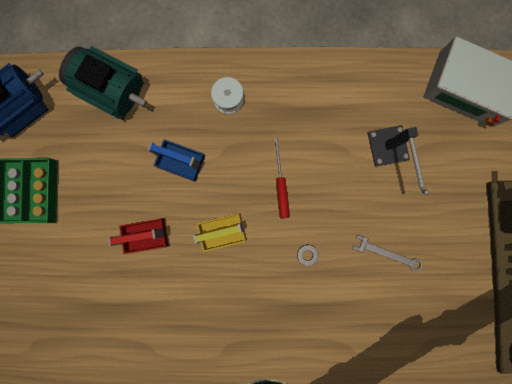

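The side view shows red at (248,305), yellow at (281,230), blue at (187,240) and the hook at (265,110). The top view shows yellow at (220,232), and the hook foot at (388,145) with its arm running to (424,190). I'll fit box models to these.

```bash
cat > fit.py <<'E'
from h import *
from scipy.optimize import minimize
def box(x0,x1,y0,y1,z0,z1): return np.array([[x,y,z] for x in(x0,x1) for y in(y0,y1) for z in(z0,z1)])
TOTE=[box(-.035,.035,-.052,.052,0,.04),box(-.007,.007,-.048,.048,.095,.135)]
HOOK=[box(-.045,.045,-.045,.045,0,.01),box(-.01,.01,-.01,.01,0,.185),box(-.123,0,-.005,.005,.16,.17),box(-.130,-.118,-.005,.005,.16,.187)]
def pose(p,P): c,s=np.cos(p[2]),np.sin(p[2]); return P@np.array([[c,s,0],[-s,c,0],[0,0,1]])+[p[0],p[1],0]
def sil(n,c,parts,p):
    m=np.zeros((768*1,1024),np.uint8)
    for b in parts:
        q=cv2.convexHull((proj(n,pose(p,b),c)*2+.5).astype(np.float32)); cv2.fillConvexPoly(m,np.round(q*16).astype(int),1,shift=4)
    return m
def fit(masks,parts,p0):
    cs={n:cam(n) for n in masks}; M={n:cv2.resize(m.astype(np.uint8),(1024,768),interpolation=0) for n,m in masks.items()}
    def f(p):
        r=0
        for n in M:
            s=sil(n,cs[n],parts,p); r+=1-(s&M[n]).sum()/max(1,(s|M[n]).sum())
        return r/len(M)
    best=None
    for y in np.linspace(p0[2]-.3,p0[2]+.3,3):
        r=minimize(f,[p0[0],p0[1],y],method='Nelder-Mead',options=dict(initial_simplex=np.array([p0[0],p0[1],y])+np.array([[0,0,0],[.015,0,0],[0,.015,0],[0,0,.25]]),xatol=1e-4,fatol=1e-4))
        if best is None or r.fun<best.fun: best=r
    return best.x,best.fun
E
python3 - <<'E'
from fit import *
im={n:robot.camera(n) for n in('side','top')}
Y={}
for n in im:
    h=cv2.cvtColor(im[n],cv2.COLOR_RGB2HSV)
    m=cv2.inRange(h,(22,170,60),(34,255,255)); k,l,st,_=cv2.connectedComponentsWithStats(m)
    ref=(281,230) if n=='side' else (220,232)
    o=np.zeros(m.shape,bool)
    for i in range(1,k):
        x,y,w,hh,a=st[i]
        if abs(x+w/2-ref[0])<40 and abs(y+hh/2-ref[1])<50 and a>15:o|=l==i
    Y[n]=o;print(n,o.sum(),cv2.boundingRect(o.astype(np.uint8)))
g=back('top',[[220,232],[388,145],[424,190]],.03);print(g)
hv=back('top',[[412,132],[424,190]],.17);print(hv)
gy=back('top',[[194,239],[245,229]],.1);print(gy)
a=np.arctan2(*(gy[1]-gy[0])[[1,0]])-np.pi/2
yp,e=fit(Y,TOTE,[*g[0][:2],a]);print('yellow',yp,e)
H={'side':robot.regions_of('side','hook')[0]['pixels']}
r=robot.regions_of('top','hook')
if r:H['top']=r[0]['pixels'];print('top hook seen',r[0]['p'])
d=hv[0]-hv[1]
hp,e=fit(H,HOOK,[*g[1][:2],np.arctan2(d[1],d[0])]);print('hook',hp,e)
for n in im:
    v=im[n].copy();c=cam(n)
    for pt,p in((TOTE,yp),(HOOK,hp)):
        s=cv2.resize(sil(n,c,pt,p),(512,384),interpolation=0);cv2.drawContours(v,cv2.findContours(s,0,2)[0],-1,(255,0,255),1)
    im[n]=v
cv2.imwrite('pics/fit.png',np.hstack([im['side'][60:280,180:360],im['top'][80:300,150:450]])[...,::-1].repeat(1,0))
E
```

```text
side 245 (278, 192, 12, 33)
top 948 (197, 214, 49, 38)
[[ 0.47915144  0.11284438  0.03      ]
 [ 0.687562   -0.29698234  0.03      ]
 [ 0.57687176 -0.38306998  0.03      ]]
[[ 0.69230507 -0.30894316  0.17      ]
 [ 0.56778851 -0.33059602  0.17      ]]
[[0.46544888 0.16547478 0.1       ]
 [0.48738584 0.05098163 0.1       ]]
yellow [ 0.47875436  0.11081176 -2.92285902] 0.5886482590290867
top hook seen 0.66
hook [ 0.68902535 -0.30524554  0.2091501 ] 0.12989590692126157
```

View pics/fit.png

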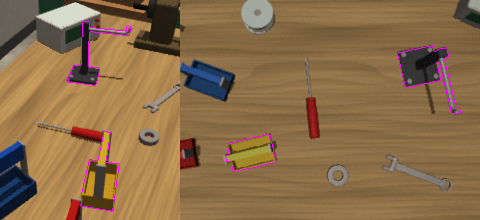

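The fit outlines sit on the yellow tote and the hook. The tote is at (0.479, 0.111) with yaw 0.219. The hook is at (0.689, -0.305) with yaw 0.209. Next I'll work out the constant rows for the sweep.

```bash
cat > plan.py <<'E'
from h import *
from scipy.spatial.transform import Rotation as Ro
from scipy.optimize import least_squares
def run(T,row,n):
    p,R=T
    for _ in range(n):
        p=p+R.apply(np.array(row[:3])/1e3);R=R*Ro.from_rotvec(np.radians(row[3:6]))
    return p,R
def now():
    s=robot.state();return s['ee_pos'],Ro.from_euler('xyz',s['eef_rot'])
def solve(T,pt,yaw,n):
    Rt=Ro.from_euler('xyz',[np.pi,0,yaw])
    def f(r):
        p,R=run(T,r,n);return np.r_[(p-pt)*1e3,(Rt.inv()*R).as_rotvec(degrees=True)]
    r=least_squares(f,np.zeros(6),x_scale=[10,10,10,1,1,1]).x
    return np.round(r,2)
E
python3 - <<'E'
from plan import *
T=now()
r=solve(T,[.479,.111,.39],.219+np.pi/2,20);print(r)
for k in(5,10,15,20):print(run(T,r,k)[0])
E
```

```text
[ 40.73 -11.37   0.74   0.     0.    -3.85]
[ 0.45063079 -0.49613584  0.40103691]
[ 0.52936432 -0.30093365  0.39732343]
[ 0.53933936 -0.09068772  0.39360847]
[0.47944049 0.11109181 0.38989369]
```

Run:
```python
from plan import *
T=now()
print(solve(T,[.479,.111,.39],.219+np.pi/2,25),run(T,[32.5,-9.2,.6,0,0,-3.08],25)[0])
```

```text
[32.64 -8.88  0.59  0.    0.   -3.08] [0.47124574 0.1115374  0.38969361]
```

apply_moves(
  motion=[
    [32.6, -8.9, 0.6, 0, 0, -3.08, 85],
    [32.6, -8.9, 0.6, 0, 0, -3.08, 85],
    [32.6, -8.9, 0.6, 0, 0, -3.08, 85],
    [32.6, -8.9, 0.6, 0, 0, -3.08, 85],
    [32.6, -8.9, 0.6, 0, 0, -3.08, 85],
  ],
)

```text
clock: 1.12
ee_pos: [0.4283, -0.5303, 0.4018]
eef_rot: [3.141, -0.0, 0.716]
contact_force: [0.1, 0.2, 0.7]
grip_width: 0.0852
grip_force: 0.0
```

apply_moves(
  motion=[
    [32.6, -8.9, 0.6, 0, 0, -3.08, 85],
    [32.6, -8.9, 0.6, 0, 0, -3.08, 85],
    [32.6, -8.9, 0.6, 0, 0, -3.08, 85],
    [32.6, -8.9, 0.6, 0, 0, -3.08, 85],
    [32.6, -8.9, 0.6, 0, 0, -3.08, 85],
  ],
)

```text
clock: 1.53
ee_pos: [0.5063, -0.3808, 0.3989]
eef_rot: [3.141, -0.0, 0.985]
contact_force: [0.3, -0.5, 0.5]
grip_width: 0.085
grip_force: 0.0
```

apply_moves(
  motion=[
    [32.6, -8.9, 0.6, 0, 0, -3.08, 85],
    [32.6, -8.9, 0.6, 0, 0, -3.08, 85],
    [32.6, -8.9, 0.6, 0, 0, -3.08, 85],
    [32.6, -8.9, 0.6, 0, 0, -3.08, 85],
    [32.6, -8.9, 0.6, 0, 0, -3.08, 85],
  ],
)

```text
clock: 1.95
ee_pos: [0.5417, -0.216, 0.396]
eef_rot: [3.14, -0.0, 1.254]
contact_force: [0.5, 0.4, 0.2]
grip_width: 0.0851
grip_force: 0.0
```

apply_moves(
  motion=[
    [32.6, -8.9, 0.6, 0, 0, -3.08, 85],
    [32.6, -8.9, 0.6, 0, 0, -3.08, 85],
    [32.6, -8.9, 0.6, 0, 0, -3.08, 85],
    [32.6, -8.9, 0.6, 0, 0, -3.08, 85],
    [32.6, -8.9, 0.6, 0, 0, -3.08, 85],
  ],
)

```text
clock: 2.37
ee_pos: [0.5321, -0.0478, 0.393]
eef_rot: [3.14, -0.0, 1.523]
contact_force: [0.4, -0.7, 0.2]
grip_width: 0.0846
grip_force: 0.0
```

apply_moves(
  motion=[
    [32.6, -8.9, 0.6, 0, 0, -3.08, 85],
    [32.6, -8.9, 0.6, 0, 0, -3.08, 85],
    [32.6, -8.9, 0.6, 0, 0, -3.08, 85],
    [32.6, -8.9, 0.6, 0, 0, -3.08, 85],
    [32.6, -8.9, 0.6, 0, 0, -3.08, 85],
  ],
)

```text
clock: 2.78
ee_pos: [0.4782, 0.112, 0.3901]
eef_rot: [3.14, -0.0, 1.791]
contact_force: [0.7, 0.4, 0.3]
grip_width: 0.0851
grip_force: 0.0
```

Next, a wrist look to refine the tote pose.

Run:
```python
from fit import *
import plan
c=cam('wrist');im=robot.camera('wrist')
h=cv2.cvtColor(im,cv2.COLOR_RGB2HSV);m=cv2.inRange(h,(20,120,40),(35,255,255))
m2=robot.regions_of('wrist','tote_yellow');print([(d['p'],d['bbox']) for d in m2[:2]])
M=m2[0]['pixels'] if m2 else m>0
p,e=fit({'wrist':M},TOTE,[.479,.111,.219]);print(p,e,-c[2].T@c[3])
v=im.copy()
s=cv2.resize(sil('wrist',c,TOTE,p),(512,384),interpolation=0);cv2.drawContours(v,cv2.findContours(s,0,2)[0],-1,(255,0,255),1)
cv2.polylines(v,[cv2.convexHull(proj('wrist',pose(p,TOTE[1]),c).astype(np.float32)).astype(int)],True,(0,255,255))
cv2.imwrite('pics/w1.png',v[...,::-1])
```

```text
[(0.79, [251.1, 193.2, 67.8, 136.1])]
[0.47532131 0.11427032 0.23889198] 0.052807374995824885 [0.46288863 0.18422853 0.35842464]
```

View pics/w1.png

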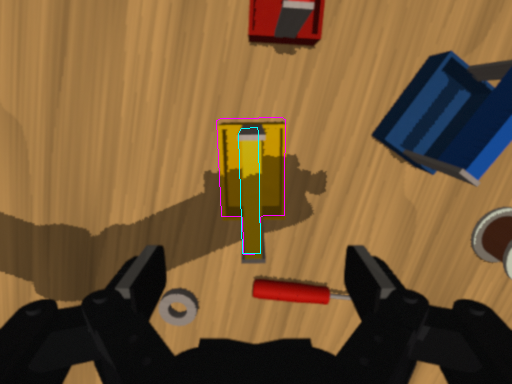

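apply_moves(
  motion=[
    [2, -2.3, 0, 0, 0, -0.9, 85],
    [0, 0, 30, 0, 0, 0, 85],
    [0, 0, 30, 0, 0, 0, 85],
    [0, 0, 30, 0, 0, 0, 85],
    [0, 0, 25, 0, 0, 0, 85],
  ],
)

```text
clock: 3.3
ee_pos: [0.4762, 0.1101, 0.2733]
eef_rot: [-3.141, 0.001, 1.802]
contact_force: [0.2, 0.1, -0.3]
grip_width: 0.0847
grip_force: 0.0
```

apply_moves(
  motion=[
    [0, 0, 0, 0, 0, 0, 85],
    [0, 0, 0, 0, 0, 0, 5],
    [0, 0, 0, 0, 0, 0, 5],
    [0, 0, 0, 0, 0, 0, 5],
    [0, 0, 0, 0, 0, 0, 5],
  ],
  grip_force=60,
)

```text
clock: 3.72
ee_pos: [0.4765, 0.1118, 0.2762]
eef_rot: [3.138, 0.0, 1.804]
contact_force: [0.6, -0.8, -0.0]
grip_width: 0.0383
grip_force: 0.0
```

apply_moves(
  motion=[
    [0, 0, 0, 0, 0, 0, 5],
    [0, 0, 0, 0, 0, 0, 5],
    [0, 0, 0, 0, 0, 0, 5],
    [0, 0, 0, 0, 0, 0, 5],
    [0, 0, 0, 0, 0, 0, 5],
  ],
)

```text
clock: 4.13
ee_pos: [0.4764, 0.112, 0.2757]
eef_rot: [3.139, 0.0, 1.804]
contact_force: [-0.8, 0.4, 8.1]
grip_width: 0.0132
grip_force: 60.2
```

apply_moves(
  motion=[
    [0, 0, -10, 0, 0, 0, 5],
    [0, 0, -20, 0, 0, 0, 5],
    [0, 0, -30, 0, 0, 0, 5],
    [0, 0, -30, 0, 0, 0, 5],
    [0, 0, -15, 0, 0, 0, 5],
  ],
)

```text
clock: 4.55
ee_pos: [0.4756, 0.1121, 0.3825]
eef_rot: [3.139, -0.0, 1.805]
contact_force: [0.6, 0.4, -3.4]
grip_width: 0.0129
grip_force: 58.9
```

Run:
```python
from plan import *
T=now();print(robot.state()['contact_force'],robot.state()['grip_width'],T[0])
for n in (20,):
    print(solve(T,[.493,-.3465,.381],.209+np.pi/2,n))
```

```text
[ 0.56092273  0.39862525 -3.36674751] 0.0129188543200667 [0.47564132 0.11206482 0.38248415]
[-2.256e+01 -4.200e+00  7.000e-02  1.000e-02 -0.000e+00  7.000e-02]
```

apply_moves(
  motion=[
    [-12, -2, 0, 0, 0, 0.1, 5],
    [-22.6, -4.2, 0, 0, 0, 0.1, 5],
    [-22.6, -4.2, 0, 0, 0, 0.1, 5],
    [-22.6, -4.2, 0, 0, 0, 0.1, 5],
    [-22.6, -4.2, 0, 0, 0, 0.1, 5],
  ],
)

```text
clock: 4.97
ee_pos: [0.4793, 0.0056, 0.3782]
eef_rot: [-3.137, 0.0, 1.795]
contact_force: [0.2, -0.1, -4.0]
grip_width: 0.0132
grip_force: 58.9
```

apply_moves(
  motion=[
    [-22.6, -4.2, 0, 0, 0, 0.1, 5],
    [-22.6, -4.2, 0, 0, 0, 0.1, 5],
    [-22.6, -4.2, 0, 0, 0, 0.1, 5],
    [-22.6, -4.2, 0, 0, 0, 0.1, 5],
    [-22.6, -4.2, 0, 0, 0, 0.1, 5],
  ],
)

```text
clock: 5.38
ee_pos: [0.4834, -0.1091, 0.378]
eef_rot: [-3.137, -0.001, 1.786]
contact_force: [0.6, -0.8, -3.9]
grip_width: 0.0128
grip_force: 58.9
```

apply_moves(
  motion=[
    [-22.6, -4.2, 0, 0, 0, 0.1, 5],
    [-22.6, -4.2, 0, 0, 0, 0.1, 5],
    [-22.6, -4.2, 0, 0, 0, 0.1, 5],
    [-22.6, -4.2, 0, 0, 0, 0.1, 5],
    [-22.6, -4.2, 0, 0, 0, 0.1, 5],
  ],
)

```text
clock: 5.8
ee_pos: [0.4865, -0.2237, 0.3778]
eef_rot: [-3.137, -0.002, 1.777]
contact_force: [0.7, 0.4, -4.5]
grip_width: 0.0134
grip_force: 58.9
```

apply_moves(
  motion=[
    [-22.6, -4.2, 0, 0, 0, 0, 5],
    [-22.6, -4.2, 0, 0, 0, 0, 5],
    [-22.6, -4.2, 0, 0, 0, 0, 5],
    [-20, -4.2, 0, 0, 0, 0, 5],
    [-12, -4.2, 0, 0, 0, 0, 5],
  ],
)

```text
clock: 6.22
ee_pos: [0.4865, -0.3272, 0.3776]
eef_rot: [-3.138, -0.001, 1.775]
contact_force: [0.2, -0.8, -4.4]
grip_width: 0.0132
grip_force: 58.9
```

Run:
```python
from fit import *
from plan import now
T=now();print(robot.state()['contact_force'],robot.state()['grip_width'],T[0],T[1].as_euler('xyz'))
im=[]
hp=[.689,-.305,.209]
for n in('side','top'):
    v=robot.camera(n);c=cam(n)
    for l in('hook','tote_yellow'):
        print(n,l,[(d['p'],d['bbox']) for d in robot.regions_of(n,l)[:1]])
    # predicted handle: tote as gripped
    s=T[0];off=[0,0,s[2]-.155-.120]
    for b in TOTE:
        q=proj(n,pose([s[0],s[1],T[1].as_euler('xyz')[2]-np.pi/2],b)+off,c)
        cv2.polylines(v,[cv2.convexHull(q.astype(np.float32)).astype(int)],True,(255,0,255))
    q=proj(n,pose(hp,np.array([[0,0,.165],[-.118,0,.165],[-.128,0,.187]])),c)
    cv2.polylines(v,[q.astype(int)],False,(0,255,255))
    x,y=q.mean(0).astype(int); x=max(100,min(x,412));y=max(90,y)
    im.append(cv2.resize(v[y-90:y+110,x-100:x+100],(400,400)))
cv2.imwrite('pics/e.png',np.hstack(im)[...,::-1])
```

```text
[ 0.23165407 -0.8270032  -4.4319127 ] 0.013223630446506221 [ 0.48646814 -0.32720954  0.37764986] [-3.13802724e+00 -8.18270150e-04  1.77486931e+00]
side hook [(0.86, [280.5, 113.2, 66.4, 66.7])]
side tote_yellow [(0.93, [332.4, 98.0, 29.3, 62.8])]
top hook [(0.97, [396.4, 157.2, 58.1, 68.2])]
top tote_yellow [(0.95, [408.8, 227.2, 51.5, 40.9])]
```

View pics/e.png

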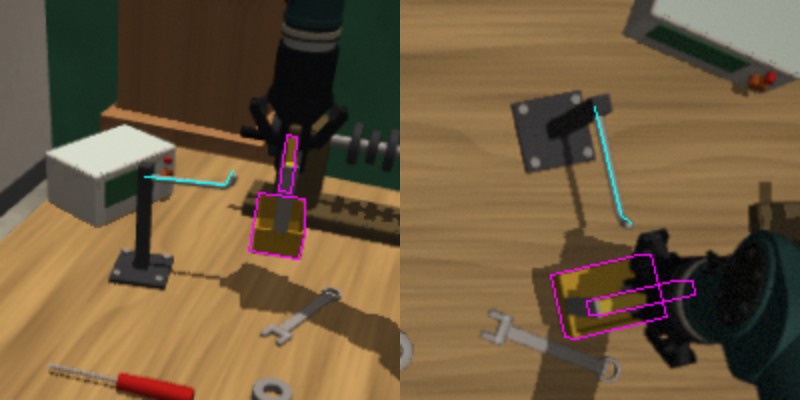

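The side crop shows the tote hanging upright in the gripper, matching the predicted outline. The hook arm and its tip match the cyan line, and the handle window is level with the tip. I'll refit the hook and compute the insertion.

Run:
```python
from fit import *
from plan import now,solve
M={}
for n in('side','top'):
    robot.camera(n);M[n]=robot.regions_of(n,'hook')[0]['pixels']
hp,e=fit(M,HOOK,[.689,-.305,.209]);print(hp,e)
hp=(np.array(hp)+[.689,-.305,.209])/2
T=now();u=np.array([np.cos(hp[2]),np.sin(hp[2])])
E=hp[:2]-.200*u;G=hp[:2]-.065*u
r1=solve(T,[*E,.380],hp[2]+np.pi/2,2);print(hp,E,G,r1)
```

```text
[ 0.689081   -0.30493074  0.21696608] 0.12775018661695836
[ 0.6890405  -0.30496537  0.21298304] [ 0.49355956 -0.34724066] [ 0.62550919 -0.31870484] [-1.251e+01 -2.000e-01 -1.200e-01  0.000e+00 -1.000e-02 -1.000e-01]
```

apply_moves(
  motion=[
    [-13, 0, -1, 0, 0, -0.1, 5],
    [-13, 0, -1, 0, 0, -0.1, 5],
    [0, 0, 0, 0, 0, 0, 5],
    [0, 15, 0, 0, 0, 0, 5],
    [0, 15, 0, 0, 0, 0, 5],
  ],
)

```text
clock: 7.13
ee_pos: [0.5231, -0.3445, 0.3815]
eef_rot: [-3.141, 0.0, 1.778]
contact_force: [0.2, -0.1, -4.5]
grip_width: 0.0133
grip_force: 59.1
```

apply_moves(
  motion=[
    [0, 15, 0, 0, 0, 0, 5],
    [0, 15, 0, 0, 0, 0, 5],
    [0, 15, 0, 0, 0, 0, 5],
    [0, 0, 0, 0, 0, 0, 5],
    [0, 0, 0, 0, 0, 0, 5],
  ],
)

```text
clock: 7.55
ee_pos: [0.5693, -0.3319, 0.3816]
eef_rot: [3.14, -0.001, 1.785]
contact_force: [-0.5, -0.1, -4.6]
grip_width: 0.0133
grip_force: 59.2
```

apply_moves(
  motion=[
    [0, 15, 0, 0, 0, 0, 5],
    [0, 15, 0, 0, 0, 0, 5],
    [0, 15, 0, 0, 0, 0, 5],
    [0, 12, 0, 0, 0, 0, 5],
    [0, 0, 0, 0, 0, 0, 5],
  ],
)

```text
clock: 7.97
ee_pos: [0.6254, -0.3201, 0.3818]
eef_rot: [3.138, -0.0, 1.784]
contact_force: [0.7, 0.7, -3.8]
grip_width: 0.0134
grip_force: 59.5
```

Run:
```python
from fit import *
from plan import now
T=now();s=T[0];print(robot.state()['contact_force'],s)
im=[];hp=[.689,-.305,.213]
for n in('side','top'):
    v=robot.camera(n);c=cam(n)
    for b in TOTE:
        q=proj(n,pose([s[0],s[1],T[1].as_euler('xyz')[2]-np.pi/2],b)+[0,0,s[2]-.275],c)
        cv2.polylines(v,[cv2.convexHull(q.astype(np.float32)).astype(int)],True,(255,0,255))
    q=proj(n,pose(hp,np.array([[-.065,0,.165]])),c)
    x,y=q.mean(0).astype(int); x=max(70,min(x,442));y=max(70,y)
    im.append(cv2.resize(v[y-70:y+70,x-70:x+70],(400,400)))
cv2.imwrite('pics/f.png',np.hstack(im)[...,::-1])
```

```text
[ 0.65522042  0.66790682 -3.83838908] [ 0.62538762 -0.32005329  0.38181091]
```

View pics/f.png

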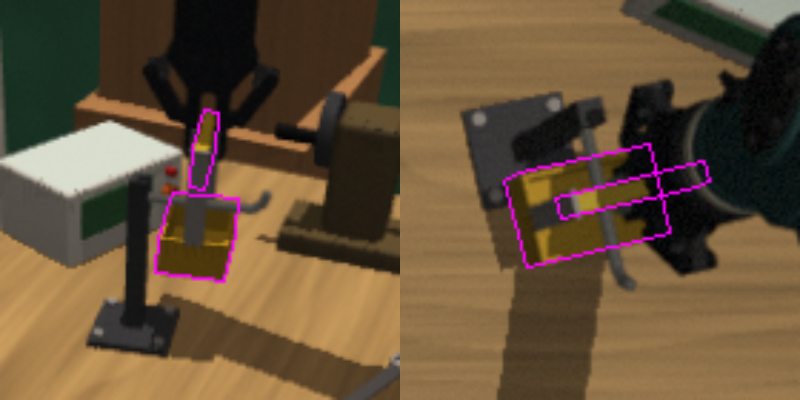

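The arm passes through the handle window, clear of the post and the tip. Lowering slowly now.

apply_moves(
  motion=[
    [0, 0, 10, 0, 0, 0, 5],
    [0, 0, 8, 0, 0, 0, 5],
    [0, 0, 5, 0, 0, 0, 5],
    [0, 0, 3, 0, 0, 0, 5],
    [0, 0, 0, 0, 0, 0, 5],
  ],
)

```text
clock: 8.48
ee_pos: [0.622, -0.3219, 0.3541]
eef_rot: [-3.139, -0.002, 1.781]
contact_force: [-0.4, 0.5, -4.1]
grip_width: 0.0135
grip_force: 59.4
```

apply_moves(
  motion=[
    [0, 0, 2, 0, 0, 0, 5],
    [0, 0, 0, 0, 0, 0, 5],
    [0, 0, 1, 0, 0, 0, 5],
    [0, 0, 0, 0, 0, 0, 5],
    [0, 0, 0, 0, 0, 0, 5],
  ],
)

```text
clock: 8.9
ee_pos: [0.623, -0.3216, 0.3529]
eef_rot: [3.141, 0.0, 1.782]
contact_force: [-0.3, 0.5, -3.5]
grip_width: 0.0129
grip_force: 59.4
```

apply_moves(
  motion=[
    [0, 0, 1, 0, 0, 0, 5],
    [0, 0, 0, 0, 0, 0, 5],
    [0, 0, 1, 0, 0, 0, 5],
    [0, 0, 0, 0, 0, 0, 5],
    [0, 0, 0, 0, 0, 0, 5],
  ],
)

```text
clock: 9.32
ee_pos: [0.623, -0.3217, 0.3509]
eef_rot: [3.141, 0.0, 1.782]
contact_force: [-0.5, 0.1, -3.0]
grip_width: 0.0132
grip_force: 59.8
```

apply_moves(
  motion=[
    [0, 0, 1, 0, 0, 0, 5],
    [0, 0, 0, 0, 0, 0, 5],
    [0, 0, 0, 0, 0, 0, 5],
    [0, 0, 0, 0, 0, 0, 5],
    [0, 0, 0, 0, 0, 0, 5],
  ],
)

```text
clock: 9.73
ee_pos: [0.6231, -0.3217, 0.3507]
eef_rot: [3.141, 0.001, 1.782]
contact_force: [-3.1, 1.4, 5.7]
grip_width: 0.0131
grip_force: 60.9
```

apply_moves(
  motion=[
    [0, 0, -0.5, 0, 0, 0, 13],
    [0, 0, 0, 0, 0, 0, 18],
    [0, 0, 0, 0, 0, 0, 24],
    [0, 0, 0, 0, 0, 0, 32],
    [0, 0, 0, 0, 0, 0, 38],
  ],
  grip_force=20,
)

```text
clock: 10.15
ee_pos: [0.6231, -0.3218, 0.3499]
eef_rot: [3.141, 0.0, 1.782]
contact_force: [-0.6, 0.8, -0.5]
grip_width: 0.038
grip_force: 0.0
```

apply_moves(
  motion=[
    [0, 0, 0, 0, 0, 0, 38],
    [0, 0, 0, 0, 0, 0, 38],
    [0, 0, 0, 0, 0, 0, 38],
    [0, 0, 0, 0, 0, 0, 38],
    [0, 0, 0, 0, 0, 0, 38],
  ],
)

```text
clock: 10.57
ee_pos: [0.6229, -0.3217, 0.3502]
eef_rot: [-3.142, 0.0, 1.782]
contact_force: [-0.7, -0.4, -0.0]
grip_width: 0.038
grip_force: 0.0
```

Run:
```python
from h import *
v=robot.camera('side');q=proj('side',[[.625,-.319,.15]])[0].astype(int)
a=cv2.resize(v[max(0,q[1]-60):q[1]+60,q[0]-60:q[0]+60],(400,400))
b=cv2.resize(robot.camera('wrist'),(533,400))[:,:400*533//533]
cv2.imwrite('pics/g.png',np.hstack([a,b])[...,::-1])
```

```text
(no output)
```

View pics/g.png

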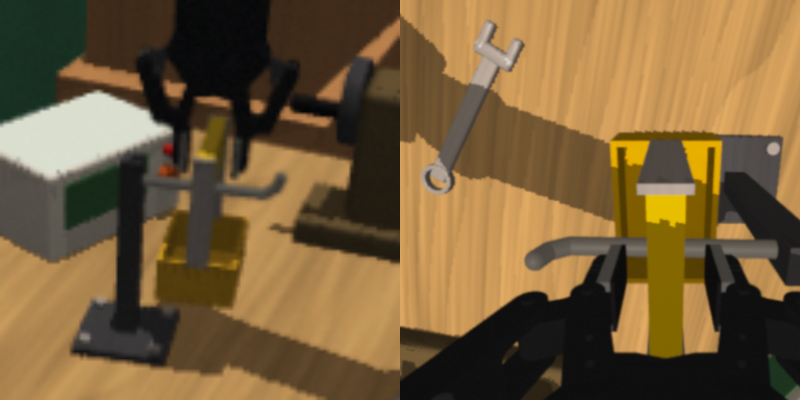

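The tote hangs on the arm between the opened fingers, upright and touching neither finger. Retreating straight up.

apply_moves(
  motion=[
    [0, 0, -8, 0, 0, 0, 38],
    [0, 0, -15, 0, 0, 0, 38],
    [0, 0, -25, 0, 0, 0, 38],
    [0, 0, -30, 0, 0, 0, 38],
    [0, 0, -30, 0, 0, 0, 38],
  ],
)

```text
clock: 11.08
ee_pos: [0.6227, -0.3215, 0.4594]
eef_rot: [-3.141, -0.001, 1.782]
contact_force: [0.5, 0.8, -0.2]
grip_width: 0.0378
grip_force: 0.0
```

apply_moves(
  motion=[
    [0, 0, -25, 0, 0, 0, 38],
    [0, 0, 0, 0, 0, 0, 38],
    [0, 0, 0, 0, 0, 0, 38],
    [0, 0, 0, 0, 0, 0, 38],
    [0, 0, 0, 0, 0, 0, 38],
  ],
)

```text
clock: 11.5
ee_pos: [0.6224, -0.3216, 0.4818]
eef_rot: [-3.139, -0.001, 1.782]
contact_force: [-0.3, 0.1, 0.1]
grip_width: 0.0378
grip_force: 0.0
```

Run:
```python
from fit import *
a=[]
for n in('side','wrist'):
    v=robot.camera(n);c=cam(n)
    a.append(cv2.resize(v,(533,400))[:,133:533])
    if n=='side':
        q=proj('side',[[.625,-.319,.15]])[0].astype(int);a[-1]=cv2.resize(v[max(0,q[1]-60):q[1]+60,q[0]-60:q[0]+60],(400,400))
    r=robot.regions_of(n,'tote_yellow')[0]
    L=[b+[0,0,.075] for b in TOTE]
    print(n,r['p'],fit({n:r['pixels']},L,[.625,-.319,.213]))
cv2.imwrite('pics/h.png',np.hstack(a)[...,::-1])
```

```text
side 0.91 (array([ 0.62241063, -0.32053052,  0.17793356]), np.float64(0.10002558199027889))
wrist 0.57 (array([ 0.62359305, -0.31960361,  0.20940944]), np.float64(0.12414362064636464))
```

View pics/h.png

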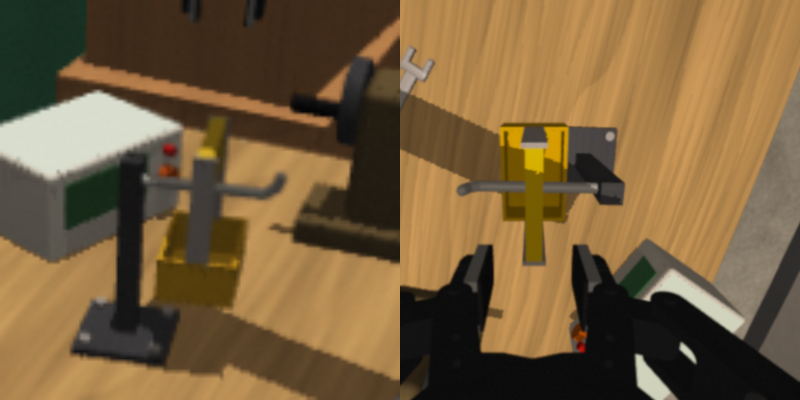

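The tote hangs level near mid-handle, about 67 mm from the post axis, with the gripper well clear above it.

```bash
python3 -c "
from rig import robot;print(robot.sign_off())"
```

```text
the job is handed in; nothing more can be done
None
```

The yellow tote hangs level on the hook post from about the middle of its handle with the gripper clear; I did not touch the red or blue totes, and the job was handed in at about 12 s.

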